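Pull the slotted plug from a sample mould

ROBOT

A 6-joint arm with a two-finger parallel gripper is mounted at the origin on a cart in front of the work surface, level with it; the furniture and walls round the work are solid. World frame = base frame: x ahead of the robot, y to its left, z up, the work surface at z = 0. Lengths are in mm, angles in rad, forces in N, time in s.
With the tool pointing down it reaches from about 350 to 1000 mm from the base axis. Payload 7.1 kg.
Tool frame: the origin (TCP) lies at the very end of the fingers, on their centre line; the grasp point (between the pads) lies 19 mm behind it (grip_point_offset is the distance from the TCP to the grasp point, in mm); z points along the fingers, y is the line along which they close (so a half turn about z gives the same grasp; the last joint's range is limited). The gripper opens to 85 mm and grips with 20 to 120 N. Pads are 22 mm wide; open, the fingers measure 114 mm over their backs; the gripper's body (76 mm by 85 mm) begins 54 mm behind the grasp point. The pads swing forward as they close: fully open they stand 13 mm farther back than shut.
Start: joints at [1.224, 0.423, 1.63, -0, 1.089, -0.019], TCP at [201.194, 591.714, 231.319] pointing down, gripper open.
Joint ranges: [-3, 3], [-0.9, 2.11], [0.09, 2.58], [-1.31, 4.45], [0.11, 2.69], [-2.54, 2.54]. Speed limits (rad/s): [2.39, 2.39, 3.01, 3.14, 3.14, 3.14].

INTERFACE

Orientations are given as a unit quaternion [x, y, z, w].
In Python, from plant import read_state, get_image, finish_job, grip_point_offset gives the robot as it stands. The module is installed in compiled form; this text tells all that it offers.
- The arm moves only by the tool jog_arm, never from a script. Its argument "increments" is a list of rows, each a list of 3 entries, a list of its own where there are three numbers: the opening, from 0 (shut) to 1 (fully open), then the shift along the tool's x, y, z in mm, then the turn about the tool's z in degrees. A call has 1 to 8 rows; each row is the pose to reach, as a shift and turn from the pose commanded when the call began, along the tool's axes at that moment; what a row does not reach only later rows make up. A row lasts 1/8 s, in which the tool goes at most 62.5 mm and 10.7 degrees, less where a joint would pass 70% of its speed; a pose out of reach is approached as far as the arm can. A call with a gripper value outside its range is refused whole. The fingers move at their own pace and stop on an object; "grip_force" is the grip in N (left out, the last holds). Time passes only in rows, so rows that repeat a pose let the fingers close. It gives the time, the measured TCP pose, the force, the opening and the grip force at its end, in the units of the state.
- read_state(): the state, without advancing time (a new reading comes with each control period).
- get_image(name): name is "scene" or "side" or "wrist"; returns a dict with "pixels" (420x560x3 uint8, blue, green, red), "depth" (420x560 float32, mm along the optical axis (not along the pixel's ray), 0 where there is no reading), "camera_matrix" (3x3 intrinsics, pixels), "k1" (the pictures are not rectified: a ray, as slopes to the right and down, at radius r is drawn at 1 + k1 r^2 times it, then the intrinsics apply), "eye" and "orientation" of the camera in the world. Camera axes: x right, y down, z forward; pixel columns grow to the right and rows downward; lengths in mm; the calibration is good to about 2 mm. A picture is of the moment at which its call begins.
- finish_job(): hands the job in; it is judged then, once.
The state is a dict: "time": time; "qpos": joint angles; "qvel": joint speeds; "effort": joint torques, N m; "tool_pos": TCP position; "eef_rot": TCP orientation; "force": force on the tool from outside, world axes, zero at the start; "ft_torque": the same for the moment, N m; "gripper_width": finger opening in mm; "gripper_force": force on a finger pad.
Only numpy, scipy, OpenCV 4.12 (cv2) and the standard library are available. Lean on these libraries where they do the work, as an engineer would, in place of code of your own. Each camera call takes 0.05 s, during which the arm holds its last target. There are 200 camera calls.

TASK

Pull the slotted plug out of its round sample mould with the T-handled puller that stands in the grey holder: put the puller's foot through the slot, give it a quarter turn so that it locks, and lift the plug straight up. Stand the plug upright on the middle of the round polishing pad beside that holder and leave the puller upright in it, still locked. The other mould, whose plug has no slot, plays no part.

Things in the scene. Friction and masses are not known exactly. Their poses are not given: they have to be found in the camera images.
- puller: Puller, 104 mm tall, 0.15 kg, upright in the holder. Origin: centre of the foot's underside, z up. Foot bar 42 (x) x 10 (y) mm, z 0 to 8; stem 12 mm diameter; stop collar 40 mm diameter, z 18 to 24; black handle bar 70 (x, parallel to the foot) x 14 (y) mm, z 82 to 104: grip it across the 14 mm at z 93. +x and -x are alike.
- plug: Loose steel plug, 60 mm diameter, 30 high, 0.3 kg, flush in the mould. Origin: centre of underside, z up. Top slot 18 mm wide, 52 long, along its x, in a plate z 22.5 to 28.5; hollow below, to z 5. Puller goes in till its collar rests on the plate (puller origin at plug z 10.5), then turns freely either way; locked at 60 to 90 degrees from the slot. Lifted, the puller origin is at plug z 14.5.
- mould: Dark steel mould holding the slotted plug, fixed: round block 90 mm diameter (100 at the foot flange), 40 high; bore 64 mm, its floor 10 mm above the table. Origin: centre of the underside, on the table. A twin mould stands nearby; its plug is solid, with two small pin holes and no slot, and does not come out.
- holder: Grey block, fixed, 90 (x) x 60 x 24 mm high, origin at the centre of its underside. The puller's foot hangs in a pocket 48 (x) x 16 (y) mm, 20 deep, with the collar resting on the block's top (puller origin 6 mm above the table). The puller comes out straight upward.
- pad: Round reddish polishing pad beside the holder, in front of the moulds (not the like one far off to the right by the vice), fixed, 100 mm diameter, its top 8 mm above the table. Origin: centre of its underside.

How it is judged:
By the outcome, as a careful person would: the job done as asked, in the order asked, and still so for the second after the job is handed in, with the robot touching nothing.
It also fails if it takes over 51 s, if anything falls off the work surface, if the arm or the gripper's body presses on something with over 40 N, if the wrist force passes 120 N, or if a joint passes its speed limit or range.

## Working session

There is one attempt and no reset: what is moved stays moved. The work goes in short steps, Python scripts to look and compute and a tool call to move; the robot and the scene stay as the last step left them, time stands still between calls to the robot, and variables do not carry over. Pictures are saved under pics/ and viewed, at most 10 in all, crops included, and the job is handed in when it is done.

Besides the shell and the picture viewer there is one more tool, called after ">>>" as name(argument=value, ...), one argument or row to a line, values as JSON. jog_arm: Moves the arm, as the interface text tells. Its arguments: {"type":"object","properties":{"increments":{"type":"array","items":{"type":"array"}},"grip_force":{"type":"number"}},"required":["increments"]}

```bash
mkdir -p pics
cat > h.py <<'E'
import numpy as np, cv2
from plant import *
from scipy.spatial.transform import Rotation as R
def rot(o):
    o=np.array(o,float); return o if o.shape==(3,3) else R.from_quat(o).as_matrix()
def rays(im,uv):
    K=np.array(im["camera_matrix"]); uv=np.atleast_2d(np.array(uv,float))
    d=cv2.undistortPoints(uv[:,None],K,np.array([im["k1"],0,0,0.]))[:,0]
    return np.c_[d,np.ones(len(d))]
def onplane(im,uv,z):
    w=rays(im,uv)@rot(im["orientation"]).T; e=np.array(im["eye"],float)
    return e+w*((z-e[2])/w[:,2])[:,None]
def cloud(im):
    h,w=im["depth"].shape; v,u=np.mgrid[:h,:w]
    d=rays(im,np.c_[u.ravel(),v.ravel()])*im["depth"].reshape(-1,1)
    P=d@rot(im["orientation"]).T+np.array(im["eye"],float)
    P[im["depth"].ravel()==0]=np.nan
    return P.reshape(h,w,3)
E
python3 - <<'E'
from h import *
import pickle
for n in ["scene","side","wrist"]:
    im=get_image(n); cv2.imwrite(f"pics/{n}0.png",im["pixels"]); pickle.dump(im,open(n+"0.pkl","wb"))
    print(n,im["eye"],im["orientation"],im["k1"],im["camera_matrix"][0])
s=read_state();print(s["time"],s["tool_pos"],s["eef_rot"],grip_point_offset)
a=np.hstack([cv2.imread(f"pics/{n}0.png") for n in ["scene","side"]])
E
```

```text
scene [  86.57640751 -858.09510225  507.64978691] [ 0.83219018 -0.27802873  0.16046133 -0.45211911] -0.09969283400559072 [442.03756862   0.         283.39650926]
side [194.62464132 258.46499035 600.20666953] [-0.24914129  0.88108099 -0.38871073  0.10261027] 0.00740267127284865 [466.02083283   0.         274.44514644]
wrist [124.04792337 618.81110642 373.24916057] [0.80247973 0.57476267 0.09248671 0.13084481] -0.022887052492515974 [318.1356294   0.        278.9580469]
0.15 [201.07511792 591.32135447 230.70410106] [ 1.63182392e-01  9.86595734e-01 -5.94237310e-04 -1.10741085e-04] 18.700000000000003
```

View pics/scene0.png

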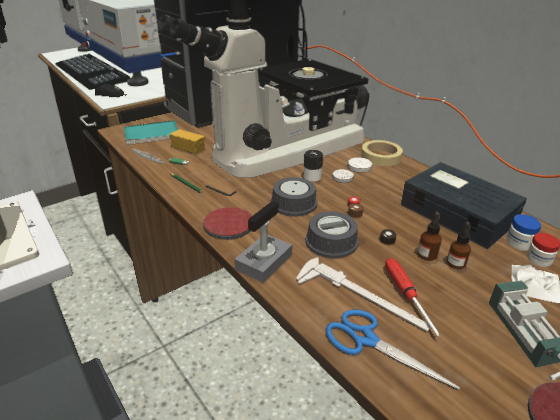

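View pics/side0.png

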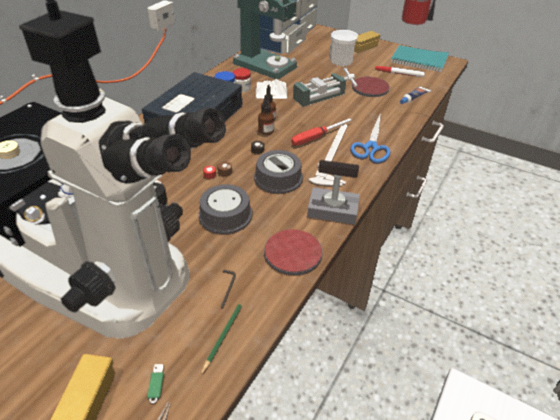

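The scene view shows the slotted mould at (333,230), the solid one at (295,193), the pad at (229,222), and the puller handle at (264,215). The side view shows the slotted mould at (278,165), the pad at (293,250), and the handle at (338,168).

```bash
cat > m.py <<'E'
from h import *
import pickle
C={"scene":dict(pad=(229,222),plug=(333,229),hnd=(264,215),hold=(264,258)),"side":dict(pad=(293,250),plug=(278,163),hnd=(338,168),hold=(333,205))}
for n in C:
    im=pickle.load(open(n+"0.pkl","rb")); P=cloud(im); px=im["pixels"].astype(int)
    b,g,r=px[...,0],px[...,1],px[...,2]
    v,u=np.mgrid[:420,:560]
    def near(k,rad): c=C[n][k]; return np.hypot(u-c[0],v-c[1])<rad
    m=near("pad",45)&(r>1.6*g)&(r>1.6*b)&(abs(P[...,2]-8)<8)
    c=cv2.findContours(m.astype(np.uint8),0,1)[0]; c=max(c,key=cv2.contourArea)
    w=onplane(im,c[:,0],8)[:,:2].astype(np.float32); print(n,"pad",cv2.minEnclosingCircle(w), np.nanmedian(P[...,2][m]))
    # mould top
    m=near("plug",40)&(abs(P[...,2]-40)<6)
    c=cv2.findContours(m.astype(np.uint8),0,1)[0]; c=max(c,key=cv2.contourArea)
    w=onplane(im,c[:,0],40)[:,:2].astype(np.float32); print(" mould",cv2.minEnclosingCircle(w), np.nanmedian(P[...,2][m]))
    c0=np.array(cv2.minEnclosingCircle(w)[0]); d=np.hypot(*(P[...,:2]-c0).transpose(2,0,1))
    lum=px.sum(2)/3
    pm=near("plug",40)&(d<29)
    print(" lum pct",np.percentile(lum[pm],[5,25,50,75,95]),"z pct",np.nanpercentile(P[...,2][pm],[2,10,25,50,90]))
    # handle
    m=near("hnd",35)&(P[...,2]>86)&(P[...,2]<120)&(lum<70)
    t=P[m]; a=cv2.minAreaRect(t[:,:2].astype(np.float32)); print(" handle",a,m.sum(),np.percentile(t[:,2],[5,50,95]))
    print("   pca",np.degrees(np.arctan2(*np.linalg.svd(t[:,:2]-t[:,:2].mean(0),full_matrices=False)[2][0][::-1])))
    m=near("hold",40)&(abs(P[...,2]-24)<3)&(abs(r-b)<30)
    m=cv2.morphologyEx(m.astype(np.uint8),cv2.MORPH_OPEN,np.ones((3,3)))>0
    c=cv2.findContours(m.astype(np.uint8),0,1)[0]; c=max(c,key=cv2.contourArea)
    w=onplane(im,c[:,0],24)[:,:2].astype(np.float32); print(" holder",cv2.minAreaRect(w))
E
python3 m.py
python3 - <<'E'
from h import *
a=cv2.imread("pics/scene0.png")[170:300,190:380];b=cv2.imread("pics/side0.png")[130:280,180:380]
cv2.imwrite("pics/crop1.png",np.vstack([cv2.resize(a,(570,390))[:300],cv2.resize(b[:100],(570,285))]))
E
```

```text
scene pad ((443.9287414550781, -223.13856506347656), 49.462703704833984) 9.774753028255589
 mould ((567.1636962890625, -393.3197326660156), 49.12982940673828) 39.397457439212076
 lum pct [ 93.98333333 115.66666667 177.         197.33333333 199.        ] z pct [25.0358096  34.6467882  37.50746895 38.69039109 40.01789697]
 handle ((431.9952087402344, -362.9596862792969), (70.87784576416016, 16.05689811706543), 18.980968475341797) 466 [ 92.14525255 106.11916474 110.67194635]
   pca -162.67008539410122
 holder ((431.9158630371094, -363.09991455078125), (93.51869201660156, 62.22444152832031), 18.742788314819336)
side pad ((441.96905517578125, -225.53468322753906), 49.037437438964844) 8.600554200586316
 mould ((566.7026977539062, -384.25543212890625), 47.193878173828125) 38.28145519842951
 lum pct [ 70.76666667 148.16666667 204.         224.33333333 227.66666667] z pct [13.61189091 19.20402123 36.13507902 37.46568193 39.28360613]
 handle ((430.4898376464844, -358.5027160644531), (67.51994323730469, 12.431900024414062), 19.003799438476562) 454 [ 90.89482427 102.51435941 109.5062344 ]
   pca -160.9938209192132
 holder ((431.1925964355469, -358.9272766113281), (89.29940795898438, 62.080970764160156), 19.839529037475586)
```

View pics/crop1.png

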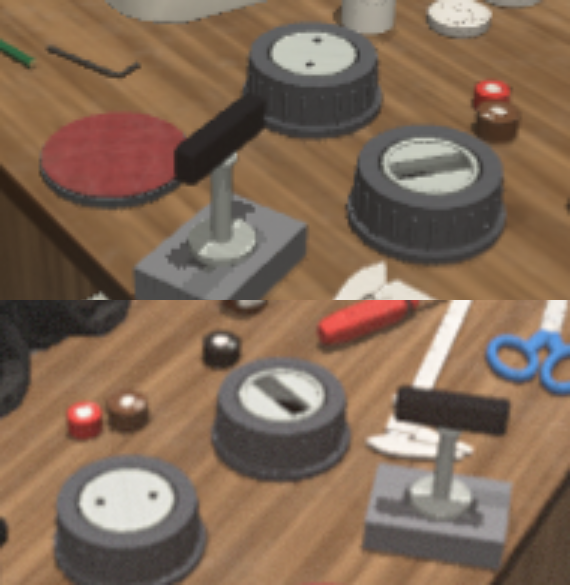

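The crop confirms the slotted plug (slot running right of centre), the puller standing in the holder, and the pad beside it. Next: the slot angle and tall obstacles.

Run:
```python
from h import *
import pickle
for n,c in (("scene",(567,-391)),("side",(566.7,-385))):
    im=pickle.load(open(n+"0.pkl","rb")); P=cloud(im); lum=im["pixels"].mean(2)
    m=np.zeros((420,560),bool); v,u=np.mgrid[:420,:560]
    W=onplane(im,np.c_[u.ravel(),v.ravel()],40).reshape(420,560,3)
    b=np.hypot(u-(333 if n=="scene" else 278),v-(229 if n=="scene" else 163))<30
    plate=(b&(lum>150)&(np.hypot(W[...,0]-c[0],W[...,1]-c[1])<40)).astype(np.uint8)
    k=max(cv2.findContours(plate,0,1)[0],key=cv2.contourArea); w=onplane(im,k[:,0],38.5)[:,:2].astype(np.float32)
    print(n,"plug",cv2.minEnclosingCircle(w))
    hull=np.zeros_like(plate); cv2.fillPoly(hull,[cv2.convexHull(k)],1)
    hull=cv2.erode(hull,np.ones((3,3)))
    s=(hull>0)&(lum<150); s=s.astype(np.uint8)
    k=max(cv2.findContours(s,0,1)[0],key=cv2.contourArea); w=onplane(im,k[:,0],38.5)[:,:2].astype(np.float32); print(" slot",cv2.minAreaRect(w))
    q=P[(P[...,2]>100)&(P[...,0]>150)&(P[...,0]<1000)]
    for y0 in range(-900,900,150):
        t=q[(q[:,1]>y0)&(q[:,1]<y0+150)]
        if len(t)>5: print(y0,len(t),"xmin",t[:,0].min().round(),"zmax",t[:,2].max().round())
```

```text
scene plug ((571.8302001953125, -387.4472351074219), 29.338537216186523)
 slot ((570.1577758789062, -390.6910400390625), (22.9591064453125, 51.35809326171875), 70.7545166015625)
-450 322 xmin 398.0 zmax 112.0
-150 11440 xmin 440.0 zmax 385.0
0 1208 xmin 442.0 zmax 365.0
150 5660 xmin 551.0 zmax 357.0
300 1087 xmin 596.0 zmax 350.0
450 2559 xmin 197.0 zmax 367.0
600 1260 xmin 207.0 zmax 348.0
750 697 xmin 542.0 zmax 306.0
side plug ((569.2024536132812, -387.8828430175781), 30.424802780151367)
 slot ((569.442138671875, -387.17352294921875), (16.53809356689453, 50.19975280761719), 67.03160858154297)
-900 1363 xmin 778.0 zmax 196.0
-450 323 xmin 398.0 zmax 111.0
-150 16615 xmin 441.0 zmax 446.0
0 17072 xmin 440.0 zmax 426.0
```

```bash
cat > go.py <<'E'
from h import *
def to(*pts,yaw=None):
    """pts world xyz -> tool-frame shift; yaw: wanted world angle of tool y, deg"""
    s=read_state(); M=rot(s["eef_rot"]); p=np.array(s["tool_pos"],float)
    y=np.degrees(np.arctan2(M[1,1],M[0,1]))
    print("t",round(s["time"],2),"p",p.round(1),"yaw",y.round(2),"tilt",np.degrees(np.arccos(-M[2,2])).round(2),"w",s["gripper_width"],"F",np.round(s["force"],1))
    for q in pts: print(q,"->",(M.T@(np.array(q)-p)).round(1))
    if yaw is not None: print("turn",round((y-yaw+180)%360-180,2))
E
python3 - <<'E'
from go import *
to((300,330,231),(340,200,231),(355,60,231),(370,-150,231),(430,-361,231),yaw=-70.7)
E
```

```text
t 0.15 p [201.1 591.3 230.7] yaw 71.22 tilt 0.07 w 85.32986479591231 F [ 1.  -0.4  0.5]
(300, 330, 231) -> [-177.8 -215.6   -0. ]
(340, 200, 231) -> [-2.575e+02 -3.257e+02  1.000e-01]
(355, 60, 231) -> [-3.168e+02 -4.535e+02  2.000e-01]
(370, -150, 231) -> [-3.986e+02 -6.474e+02  5.000e-01]
(430, -361, 231) -> [-5.234e+02 -8.279e+02  7.000e-01]
turn 141.92
```

>>> jog_arm(
  increments=[
    [0.7,[-36,-43,0],0],
    [0.7,[-72,-86,0],0],
    [0.7,[-108,-129,0],0],
    [0.7,[-143,-172,0],0],
    [0.7,[-178,-216,0],0],
    [0.7,[-213,-264,0],0],
    [0.7,[-246,-311,0],0],
    [0.7,[-270,-355,0],0],
  ],
)

```text
time: 1.15
tool_pos: [342.8, 166.9, 231.4]
eef_rot: [0.163, 0.987, 0.0, 0.0]
force: [0.3, 0.5, 0.1]
gripper_width: 59.4
gripper_force: 0.0
```

>>> jog_arm(
  increments=[
    [0.7,[-23,-49,0],0],
    [0.7,[-46,-98,0],0],
    [0.7,[-69,-147,0],0],
    [0.7,[-92,-196,0],0],
    [0.7,[-115,-245,0],0],
    [0.7,[-138,-297,0],0],
    [0.7,[-175,-345,0],0],
    [0.7,[-210,-390,0],0],
  ],
)

```text
time: 2.15
tool_pos: [415.9, -270.4, 231.4]
eef_rot: [0.164, 0.987, -0.0, 0.0]
force: [1.0, -0.1, -1.2]
gripper_width: 59.7
gripper_force: 0.0
```

>>> jog_arm(
  increments=[
    [0.7,[-16,-28,0],10.5],
    [0.7,[-32,-56,0],21],
    [0.7,[-43,-81,0],31.5],
    [0.7,[-43,-81,0],42],
    [0.7,[-43,-81,0],52.5],
    [0.7,[-43,-81,0],63],
    [0.7,[-43,-81,0],73.5],
    [0.7,[-43,-81,0],84],
  ],
)

```text
time: 3.15
tool_pos: [430.3, -358.6, 231.1]
eef_rot: [0.783, 0.622, -0.0, -0.0]
force: [-0.1, 0.5, -0.1]
gripper_width: 59.6
gripper_force: 0.0
```

>>> jog_arm(
  increments=[
    [0.7,[0,0,0],10.5],
    [0.7,[0,0,0],21],
    [0.7,[0,0,0],31.5],
    [0.7,[0,0,0],42],
    [0.7,[0,0,0],52.5],
    [0.7,[0,0,0],57.9],
    [0.7,[0,0,0],57.9],
    [0.7,[0,0,0],57.9],
  ],
)

```text
time: 4.15
tool_pos: [430.3, -358.6, 231.2]
eef_rot: [0.986, 0.169, -0.0, -0.0]
force: [-0.4, 1.1, -0.8]
gripper_width: 59.5
gripper_force: 0.0
```

```bash
cat > w.py <<'E'
from h import *
import pickle,sys
im=get_image("wrist"); n=sys.argv[1]; cv2.imwrite(f"pics/{n}.png",im["pixels"]); pickle.dump(im,open(n+".pkl","wb"))
s=read_state(); M=rot(s["eef_rot"]); print(s["time"],np.round(s["tool_pos"],1),"yaw",np.degrees(np.arctan2(M[1,1],M[0,1])),"cam",im["eye"])
E
python3 w.py w1
```

```text
4.2 [ 430.3 -358.7  231.2] yaw -70.59506625042614 cam [ 507.16063141 -330.41923011  373.82607807]
```

View pics/w1.png

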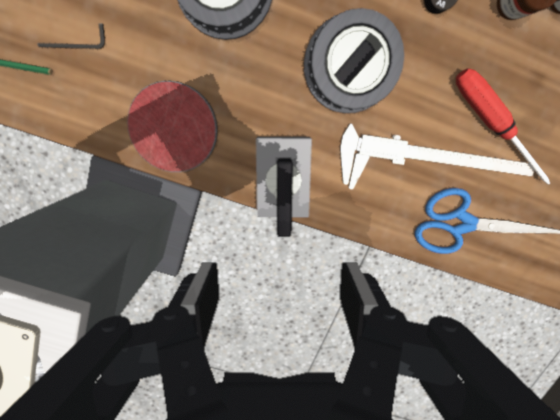

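The wrist view shows the pad at (172,126), the holder at (284,178) with the handle at (285,197), and the slotted plug at (357,60). I'll measure them from here.

```bash
cat > mw.py <<'E'
from h import *
import pickle,sys
im=pickle.load(open(sys.argv[1]+".pkl","rb")); P=cloud(im); px=im["pixels"].astype(int); b,g,r=px[...,0],px[...,1],px[...,2]; lum=px.mean(2)
v,u=np.mgrid[:420,:560]
def W(z): return onplane(im,np.c_[u.ravel(),v.ravel()],z).reshape(420,560,3)
def big(m): return max(cv2.findContours(m.astype(np.uint8),0,1)[0],key=cv2.contourArea)[:,0]
def at(m,z): return onplane(im,big(m),z)[:,:2].astype(np.float32)
def near(z,c,rad): w=W(z); return np.hypot(w[...,0]-c[0],w[...,1]-c[1])<rad
def ang(rc): (_,(w,h),a)=rc; return (a if w>h else a+90)
def plug(c=(570,-388),z=38.5,mz=40):
    m=near(z,c,45)&(lum>150); k=big(m); print("plug",cv2.minEnclosingCircle(onplane(im,k,z)[:,:2].astype(np.float32)),np.nanmedian(P[...,2][m]))
    h=np.zeros((420,560),np.uint8); cv2.fillPoly(h,[cv2.convexHull(k)],1); h=cv2.erode(h,np.ones((3,3)))
    w=at((h>0)&(lum<140),z); q=cv2.minAreaRect(w); print(" slot",q,ang(q))
if __name__=="__main__":
    m=near(8,(443,-224),70)&(r>1.6*g)&(r>1.6*b); print("pad",cv2.minEnclosingCircle(at(m,8)),np.nanmedian(P[...,2][m]))
    m=near(110,(431,-360),48)&(lum<60)&(P[...,2]>95); q=cv2.minAreaRect(at(m,110)); print("handle",q,ang(q),np.nanmedian(P[...,2][m]))
    m=near(24,(431,-360),65)&(abs(P[...,2]-24)<5)&(abs(r-b)<30); q=cv2.minAreaRect(at(m,24)); print("holder",q,ang(q),np.nanmedian(P[...,2][m]))
    m=near(40,(568,-388),58)&(abs(P[...,2]-40)<5); print("mould",cv2.minEnclosingCircle(at(m,40)),np.nanmedian(P[...,2][m]))
    plug()
E
python3 mw.py w1
python3 - <<'E'
from go import *
to(yaw=-70.7)
E
```

```text
pad ((442.58355712890625, -224.9275665283203), 48.63279342651367) 9.62980292559871
handle ((435.4661865234375, -360.58294677734375), (69.22465515136719, 12.596461296081543), 19.301301956176758) 19.301301956176758 109.81808906692203
holder ((432.9189453125, -360.7917175292969), (89.72415924072266, 59.998573303222656), 19.079622268676758) 19.079622268676758 24.029825860171428
mould ((569.5216674804688, -387.9895935058594), 45.17108917236328) 39.56678719371433
plug ((570.2715454101562, -388.7838439941406), 29.96847915649414) 38.93161519341729
 slot ((570.4893798828125, -388.74517822265625), (16.998994827270508, 51.29216766357422), 68.62274932861328) 158.62274932861328
t 4.2 p [ 430.3 -358.7  231.2] yaw -70.6 tilt 0.01 w 59.83506683425894 F [ 0.1  0.4 -0.4]
turn 0.1
```

>>> jog_arm(
  increments=[
    [0.7,[2,2.8,50],0],
    [0.7,[2,2.8,100],0],
    [0.7,[2,2.8,130],0],
    [0.7,[2,2.8,150],0],
    [0.7,[2,2.8,150],0],
    [0.0,[2,2.8,150],0],
    [0.0,[2,2.8,150],0],
    [0.0,[2,2.8,150],0],
  ],
  grip_force=100,
)

```text
time: 5.2
tool_pos: [434.0, -361.4, 82.6]
eef_rot: [0.986, 0.168, 0.001, 0.001]
force: [0.1, 0.2, 3.9]
gripper_width: 12.3
gripper_force: 97.6
```

>>> jog_arm(
  increments=[
    [0.0,[0,0,0],0],
    [0.0,[0,0,0],0],
  ],
)

```text
time: 5.45
tool_pos: [434.0, -361.5, 82.5]
eef_rot: [0.986, 0.168, 0.001, 0.001]
force: [-0.3, -0.1, 7.3]
gripper_width: 12.6
gripper_force: 98.3
```

```bash
python3 w.py w2
```

```text
5.5 [ 434.  -361.5   82.5] yaw -70.67772921470069 cam [ 510.59141819 -333.12880225  225.26866275]
```

View pics/w2.png

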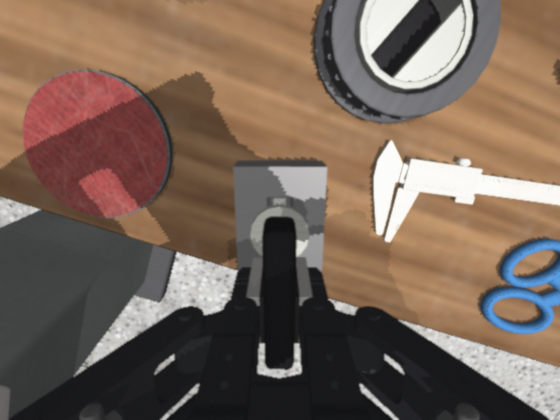

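The handle is held between the pads, at (281,290). I'll lift it straight up, then check how it sits in the grip.

>>> jog_arm(
  increments=[
    [0.0,[0,0,-15],0],
    [0.0,[0,0,-30],0],
    [0.0,[0,0,-55],0],
    [0.0,[0,0,-80],0],
    [0.0,[0,0,-80],0],
    [0.0,[0,0,-80],0],
  ],
)

```text
time: 6.25
tool_pos: [432.8, -360.3, 161.0]
eef_rot: [0.986, 0.168, -0.0, -0.0]
force: [0.1, 0.6, -2.3]
gripper_width: 12.3
gripper_force: 97.7
```

```bash
python3 w.py w3
python3 - <<'E'
from h import *
import pickle
from go import *
to()
s=read_state(); M=rot(s["eef_rot"]); p=np.array(s["tool_pos"])
im=pickle.load(open("w3.pkl","rb")); P=cloud(im); L=(P-p)@M   # tool coords
lum=im["pixels"].mean(2)
# handle top: |y|<8, dark
hz=(abs(L[...,1])<7)&(abs(L[...,0])<45)&(L[...,2]>-45)&(L[...,2]<0)
t=L[hz]; print("handle x range",np.percentile(t[:,0],[0.5,50,99.5]),"y",np.percentile(t[:,1],[2,50,98]),"z",np.percentile(t[:,2],[5,50,95]))
c=(L[...,2]>50)&(L[...,2]<75)&(np.hypot(L[...,0],L[...,1])<30)
t=L[c]; print("collar",c.sum(),np.percentile(t[:,0],[1,50,99]),np.percentile(t[:,1],[1,50,99]),np.percentile(t[:,2],[5,50,95]))
from mw import *
E
python3 - <<'E'
import sys; sys.argv=["","w3"]; sys.path.insert(0,".")
import os; os.chdir(".")
from mw import *
plug()
E
```

```text
6.3 [ 432.6 -360.2  160.5] yaw -70.68004104186636 cam [ 509.75464442 -332.28429527  303.63342493]
t 6.3 p [ 432.6 -360.2  160.5] yaw -70.68 tilt 0.09 w 12.246621179131484 F [-0.1  0.1 -1.8]
handle x range [-33.42762717   7.75132151  34.50408609] y [-6.80522923 -0.05677447  6.68258636] z [-37.2800121  -27.85937385 -18.89373811]
collar 1348 [-14.40723535   7.97318282  20.24810847] [-19.47399178  -0.10093725  17.88411402] [51.09495035 52.16097428 68.44249052]
plug ((570.473876953125, -388.71453857421875), 29.972227096557617) 38.922950459671995
 slot ((570.2521362304688, -389.1825866699219), (18.350059509277344, 51.641937255859375), 68.68370056152344) 158.68370056152344Traceback (most recent call last):
  File "<stdin>", line 13, in <module>
  File "mw.py", line 3, in <module>
    im=pickle.load(open(sys.argv[1]+".pkl","rb")); P=cloud(im); px=im["pixels"].astype(int); b,g,r=px[...,0],px[...,1],px[...,2]; lum=px.mean(2)
                        ~~~~~~~~^^^
IndexError: list index out of range
```

View pics/w3.png

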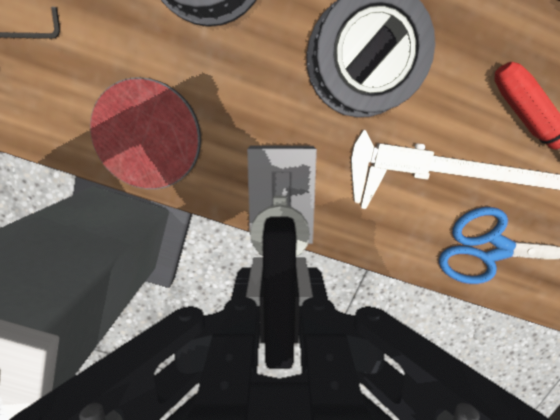

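The puller hangs upright and centred: collar at (278,232), handle at (281,290). The slotted plug is at (376,47). Moving over the plug with the foot aligned to the slot (-21.3°).

>>> jog_arm(
  increments=[
    [0.0,[20,12,0],8],
    [0.0,[40,24,0],16],
    [0.0,[60,36,0],24],
    [0.0,[80,48,0],32],
    [0.0,[100,60,0],40.7],
    [0.0,[120.4,72.5,0],40.7],
    [0.0,[120.4,72.5,15],40.7],
    [0.0,[120.4,72.5,30],40.7],
  ],
)

```text
time: 7.3
tool_pos: [569.3, -388.4, 128.8]
eef_rot: [0.983, -0.185, -0.002, -0.001]
force: [-0.4, -0.0, -1.7]
gripper_width: 12.2
gripper_force: 97.6
```

>>> jog_arm(
  increments=[
    [0.0,[0,0,0],0],
    [0.0,[0,0,0],0],
  ],
)

```text
time: 7.55
tool_pos: [570.2, -389.2, 131.1]
eef_rot: [0.983, -0.186, -0.0, -0.0]
force: [-0.8, -0.6, -0.3]
gripper_width: 12.3
gripper_force: 97.6
```

```bash
python3 w.py w4
python3 - <<'E'
from go import *
to((570.3,-388.8,96.5),yaw=-111.35)
im=get_image("scene"); a=im["pixels"][140:280,260:400]; b=get_image("side")["pixels"][90:230,210:350]
cv2.imwrite("pics/c4.png",np.hstack([cv2.resize(x,(400,400)) for x in(a,b)]))
E
```

```text
7.6 [ 570.6 -389.4  131.6] yaw -111.39992531516752 cam [ 646.13370347 -417.8390857   273.65399675]
t 7.6 p [ 570.6 -389.4  131.6] yaw -111.4 tilt 0.02 w 12.379935012945188 F [ 0.2 -0.3 -1.3]
(570.3, -388.8, 96.5) -> [-0.5 -0.5 35.1]
turn -0.05
```

View pics/c4.png

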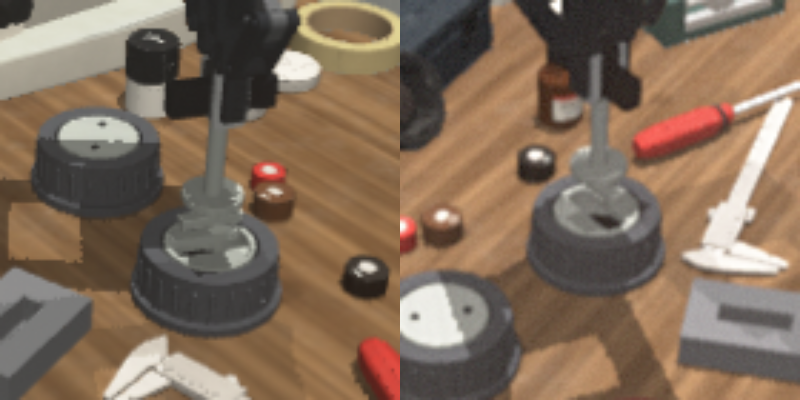

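The crops show the foot hovering over the slot, roughly centred in both views (left about (205,222), right about (600,190)). Lowering carefully.

>>> jog_arm(
  increments=[
    [0.0,[-0.4,-0.4,8],0],
    [0.0,[-0.4,-0.4,14],0],
    [0.0,[-0.4,-0.4,19],0],
    [0.0,[-0.4,-0.4,22],0],
    [0.0,[-0.4,-0.4,22],0],
  ],
)

```text
time: 8.32
tool_pos: [570.5, -388.6, 108.9]
eef_rot: [0.983, -0.185, -0.0, -0.0]
force: [0.0, 0.3, -1.5]
gripper_width: 12.7
gripper_force: 97.6
```

>>> jog_arm(
  increments=[
    [0.0,[0,0,4],0],
    [0.0,[0,0,8],0],
    [0.0,[0,0,11],0],
    [0.0,[0,0,12],0],
    [0.0,[0,0,12],0],
    [0.0,[0,0,12],0],
  ],
)

```text
time: 9.07
tool_pos: [570.7, -388.8, 97.4]
eef_rot: [0.983, -0.186, 0.0, 0.0]
force: [0.0, -0.4, -2.0]
gripper_width: 12.4
gripper_force: 97.9
```

No contact force and the foot is through the slot. Now the quarter turn.

>>> jog_arm(
  increments=[
    [0.0,[0,0,0],-10],
    [0.0,[0,0,0],-20],
    [0.0,[0,0,0],-30],
    [0.0,[0,0,0],-40],
    [0.0,[0,0,0],-50],
    [0.0,[0,0,0],-60],
    [0.0,[0,0,0],-70],
    [0.0,[0,0,0],-80],
  ],
)

```text
time: 10.07
tool_pos: [570.7, -388.8, 97.4]
eef_rot: [0.871, 0.492, 0.0, 0.0]
force: [0.3, 0.5, -1.1]
gripper_width: 12.6
gripper_force: 97.7
```

>>> jog_arm(
  increments=[
    [0.0,[0,0,0],-6],
    [0.0,[0,0,0],-6],
    [0.0,[0,0,0],-6],
  ],
)

```text
time: 10.45
tool_pos: [570.6, -388.7, 97.4]
eef_rot: [0.846, 0.534, 0.0, 0.0]
force: [-0.2, -0.9, -1.2]
gripper_width: 12.4
gripper_force: 97.7
```

```bash
python3 w.py w5
python3 - <<'E'
from go import *
to(yaw=-111.35+86); print(read_state()["ft_torque"])
im=get_image("scene"); a=im["pixels"][140:280,260:400]; b=get_image("side")["pixels"][90:230,210:350]
w=cv2.imread("pics/w5.png")
cv2.imwrite("pics/c5.png",np.hstack([cv2.resize(x,(400,400)) for x in(a,b)]))
E
```

```text
10.5 [ 570.6 -388.8   97.4] yaw -25.477291890651422 cam [ 605.68646628 -314.1157333   240.00813601]
t 10.5 p [ 570.6 -388.8   97.4] yaw -25.48 tilt 0.01 w 12.327422523134132 F [-0.2 -0.5 -1.4]
turn -0.13
[ 0.01481272 -0.07667657 -0.00833726]
```

View pics/c5.png

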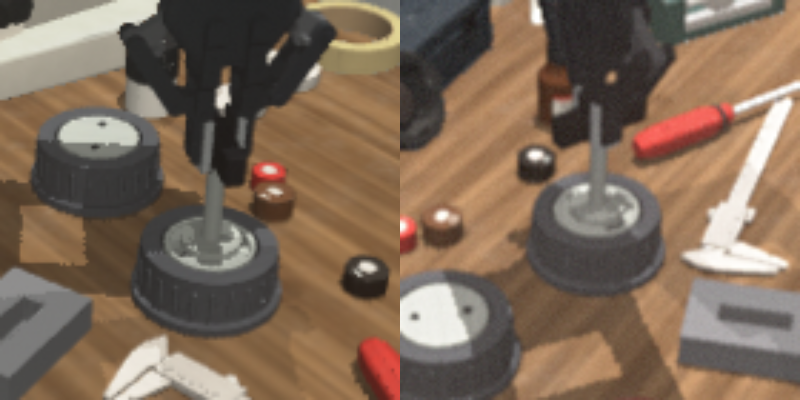

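The collar is on the plate and the foot is turned 86° with no reaction torque. Lifting.

>>> jog_arm(
  increments=[
    [0.0,[0,0,-4],0],
    [0.0,[0,0,-8],0],
    [0.0,[0,0,-14],0],
    [0.0,[0,0,-21],0],
    [0.0,[0,0,-30],0],
    [0.0,[0,0,-40],0],
    [0.0,[0,0,-50],0],
    [0.0,[0,0,-54],0],
  ],
)

```text
time: 11.6
tool_pos: [571.0, -389.0, 152.5]
eef_rot: [0.845, 0.534, 0.0, 0.001]
force: [1.2, -0.4, -3.8]
gripper_width: 12.3
gripper_force: 97.9
```

>>> jog_arm(
  increments=[
    [0.0,[0,0,0],0],
    [0.0,[0,0,0],0],
  ],
)

```text
time: 11.85
tool_pos: [570.3, -388.6, 150.9]
eef_rot: [0.845, 0.534, -0.0, -0.0]
force: [-0.1, 0.2, -3.8]
gripper_width: 12.4
gripper_force: 97.9
```

```bash
python3 w.py w6
python3 - <<'E'
from go import *
import pickle
to((442.6,-224.9,150))
im=pickle.load(open("w6.pkl","rb"));s=read_state();M=rot(s["eef_rot"]);p=np.array(s["tool_pos"])
P=cloud(im);L=(P-p)@M
def rng(a,m,n): t=L[m]; print(n,m.sum(),np.percentile(t,[1,50,99],axis=0).round(1).tolist())
rng(L,(L[...,2]>48)&(L[...,2]<75)&(np.hypot(L[...,0],L[...,1])<45),"plug/collar")
print("moment",s["ft_torque"])
cv2.imwrite("pics/c6.png",np.hstack([cv2.resize(get_image(n)["pixels"][y:y+160,x:x+160],(400,400)) for n,x,y in(("scene",250,110),("side",200,70))]))
E
```

```text
11.9 [ 570.3 -388.5  150.8] yaw -25.378879418586827 cam [ 605.34997697 -313.91557432  293.56444037]
t 11.9 p [ 570.3 -388.5  150.8] yaw -25.38 tilt 0.05 w 12.039525935356101 F [ 0.2 -0.3 -3.2]
(442.6, -224.9, 150) -> [  93.1 -185.5    1. ]
plug/collar 3704 [[-20.1, -28.5, 51.3], [13.2, -0.5, 61.2], [29.7, 27.7, 74.0]]
moment [-0.01913124  0.01225221  0.04128507]
```

View pics/c6.png

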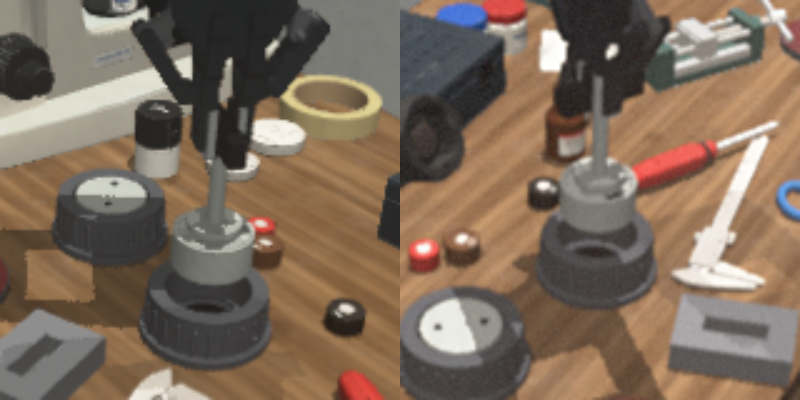

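The plug is out of the bore and hanging straight under the puller (left at (213,245), right at (598,190)). Next, the microscope's clearance near the pad for the wrist camera.

Run:
```python
from h import *
import pickle
for n in("scene","side"):
    q=cloud(pickle.load(open(n+"0.pkl","rb"))).reshape(-1,3); q=q[(q[:,2]>50)&(q[:,0]>350)&(q[:,0]<750)]
    for y in range(-340,0,20):
        t=q[(q[:,1]>=y)&(q[:,1]<y+20)]
        if len(t)>3: print(n,y,len(t),"xmin",t[:,0].min().round(),"zmin/max",t[:,2].min().round(),t[:,2].max().round(),"d_pad",np.hypot(t[:,0]-442.6,t[:,1]+225).min().round())
```

```text
scene -200 117 xmin 682.0 zmin/max 50.0 65.0 d_pad 243.0
scene -180 85 xmin 681.0 zmin/max 50.0 64.0 d_pad 244.0
scene -160 7 xmin 695.0 zmin/max 61.0 64.0 d_pad 261.0
scene -140 217 xmin 591.0 zmin/max 86.0 195.0 d_pad 176.0
scene -120 341 xmin 579.0 zmin/max 74.0 195.0 d_pad 179.0
scene -100 258 xmin 575.0 zmin/max 70.0 195.0 d_pad 185.0
scene -80 4807 xmin 443.0 zmin/max 50.0 362.0 d_pad 157.0
scene -60 2739 xmin 440.0 zmin/max 50.0 384.0 d_pad 165.0
scene -40 1088 xmin 446.0 zmin/max 50.0 385.0 d_pad 185.0
scene -20 756 xmin 443.0 zmin/max 50.0 383.0 d_pad 212.0
side -200 92 xmin 683.0 zmin/max 51.0 64.0 d_pad 244.0
side -180 73 xmin 682.0 zmin/max 50.0 64.0 d_pad 244.0
side -140 94 xmin 590.0 zmin/max 88.0 112.0 d_pad 177.0
side -120 167 xmin 578.0 zmin/max 84.0 125.0 d_pad 181.0
side -100 266 xmin 576.0 zmin/max 82.0 126.0 d_pad 185.0
side -80 279 xmin 443.0 zmin/max 50.0 360.0 d_pad 158.0
side -60 2049 xmin 441.0 zmin/max 50.0 426.0 d_pad 165.0
side -40 4600 xmin 443.0 zmin/max 50.0 446.0 d_pad 185.0
side -20 6410 xmin 442.0 zmin/max 50.0 446.0 d_pad 214.0
```

>>> jog_arm(
  increments=[
    [0.0,[8,-16,0],0],
    [0.0,[20,-40,0],0],
    [0.0,[34,-68,0],0],
    [0.0,[48,-96,0],0],
    [0.0,[62,-124,0],0],
    [0.0,[76,-152,0],0],
    [0.0,[87,-174,0],0],
    [0.0,[93.1,-185.5,0],0],
  ],
)

```text
time: 13.0
tool_pos: [442.2, -224.3, 151.4]
eef_rot: [0.845, 0.535, -0.0, -0.0]
force: [0.4, -0.4, -3.3]
gripper_width: 12.4
gripper_force: 98.0
```

>>> jog_arm(
  increments=[
    [0.0,[0,0,0],0],
    [0.0,[0,0,0],0],
    [0.0,[0,0,0],0],
  ],
)

```text
time: 13.38
tool_pos: [443.6, -225.8, 151.4]
eef_rot: [0.845, 0.534, 0.0, 0.0]
force: [0.2, 0.0, -3.4]
gripper_width: 12.5
gripper_force: 98.0
```

```bash
python3 w.py w7
python3 - <<'E'
from go import *
import pickle
to((442.6,-224.9,97.4))
im=pickle.load(open("w7.pkl","rb"));s=read_state();M=rot(s["eef_rot"]);p=np.array(s["tool_pos"])
P=cloud(im);L=(P-p)@M;px=im["pixels"].astype(int);b,g,r=px[...,0],px[...,1],px[...,2]
m=(L[...,2]>48)&(L[...,2]<75)&(np.hypot(L[...,0],L[...,1])<45); print(np.percentile(L[m],[1,50,99],axis=0).round(1).tolist())
m=(r>1.6*g)&(r>1.6*b)&(np.hypot(P[...,0]-442,P[...,1]+225)<70)
k=np.vstack([c[:,0] for c in cv2.findContours(m.astype(np.uint8),0,1)[0] if cv2.contourArea(c)>50]); print("pad",cv2.minEnclosingCircle(onplane(im,k,8)[:,:2].astype(np.float32)))
E
```

```text
13.425 [ 443.4 -225.7  151.3] yaw -25.402883857685953 cam [ 478.46318003 -151.05916078  294.01364644]
t 13.43 p [ 443.4 -225.7  151.3] yaw -25.4 tilt 0.03 w 12.275985881242928 F [ 1.2  0.3 -3.3]
(442.6, -224.9, 97.4) -> [ 0.4 -1.1 53.9]
[[-20.1, -28.1, 51.3], [13.0, 0.4, 61.2], [29.6, 28.2, 73.8]]
pad ((442.5158996582031, -225.6567840576172), 48.65986633300781)
```

Plug is over the pad centre within 1 mm. Lowering.

>>> jog_arm(
  increments=[
    [0.0,[0.2,-0.8,12],0],
    [0.0,[0.2,-0.8,24],0],
    [0.0,[0.2,-0.8,36],0],
    [0.0,[0.2,-0.8,44],0],
    [0.0,[0.2,-0.8,48],0],
    [0.0,[0.2,-0.8,50],0],
    [0.0,[0.2,-0.8,52],0],
    [0.0,[0.2,-0.8,54],0],
  ],
)

```text
time: 14.42
tool_pos: [442.7, -224.8, 97.7]
eef_rot: [0.845, 0.535, 0.0, 0.0]
force: [-0.2, 0.2, -0.4]
gripper_width: 12.2
gripper_force: 98.1
```

>>> jog_arm(
  increments=[
    [0.0,[0,0,1],0],
    [0.0,[0,0,1],0],
    [0.0,[0,0,1],0],
  ],
)

```text
time: 14.8
tool_pos: [442.4, -224.6, 96.4]
eef_rot: [0.845, 0.535, 0.0, 0.0]
force: [-0.0, 0.3, -1.5]
gripper_width: 12.5
gripper_force: 98.1
```

>>> jog_arm(
  increments=[
    [0.0,[0,0,0.5],0],
    [0.0,[0,0,1],0],
    [0.0,[0,0,1],0],
  ],
)

```text
time: 15.18
tool_pos: [442.3, -224.6, 95.3]
eef_rot: [0.845, 0.534, -0.0, -0.0]
force: [0.0, -0.1, -2.6]
gripper_width: 12.4
gripper_force: 98.1
```

>>> jog_arm(
  increments=[
    [0.0,[0,0,0.5],0],
    [0.0,[0,0,0.8],0],
    [0.0,[0,0,0.8],0],
  ],
)

```text
time: 15.55
tool_pos: [442.4, -224.7, 95.0]
eef_rot: [0.845, 0.534, 0.0, 0.0]
force: [-1.8, 0.5, 4.6]
gripper_width: 12.5
gripper_force: 99.6
```

Collar contact at TCP z≈95.0, as expected. Opening gently, then looking.

>>> jog_arm(
  increments=[
    [0.08,[0,0,-0.3],0],
    [0.16,[0,0,-0.3],0],
    [0.25,[0,0,-0.3],0],
    [0.35,[0,0,-0.3],0],
    [0.45,[0,0,-0.3],0],
    [0.6,[0,0,-0.3],0],
    [0.6,[0,0,-0.3],0],
    [0.6,[0,0,-0.3],0],
  ],
  grip_force=20,
)

```text
time: 16.55
tool_pos: [442.3, -224.6, 94.8]
eef_rot: [0.845, 0.534, -0.0, -0.0]
force: [0.7, 0.1, 0.3]
gripper_width: 51.6
gripper_force: 0.0
```

>>> jog_arm(
  increments=[
    [0.6,[0,0,-10],0],
    [0.6,[0,0,-30],0],
    [0.6,[0,0,-60],0],
    [0.6,[0,0,-90],0],
    [0.6,[0,0,-120],0],
    [0.6,[0,0,-120],0],
    [0.6,[0,0,-120],0],
  ],
)

```text
time: 17.42
tool_pos: [441.9, -224.4, 214.7]
eef_rot: [0.845, 0.534, -0.0, -0.0]
force: [0.5, -0.2, -0.0]
gripper_width: 51.0
gripper_force: 0.0
```

```bash
python3 w.py w8
python3 - <<'E'
from h import *
import pickle
im=pickle.load(open("w8.pkl","rb"));P=cloud(im);px=im["pixels"].astype(int);b,g,r=px[...,0],px[...,1],px[...,2]
D=np.hypot(P[...,0]-442.5,P[...,1]+225)
m=(D<45)&(P[...,2]>95)&(P[...,2]<130); c=max(cv2.findContours(m.astype(np.uint8),0,1)[0],key=cv2.contourArea)
print("handle",cv2.minAreaRect(onplane(im,c[:,0],122.5)[:,:2].astype(np.float32)),np.median(P[...,2][m]))
m=(D<45)&(abs(P[...,2]-37)<4); c=max(cv2.findContours(m.astype(np.uint8),0,1)[0],key=cv2.contourArea)
print("plug",cv2.minEnclosingCircle(onplane(im,c[:,0],37)[:,:2].astype(np.float32)),np.median(P[...,2][m]))
s=get_image("scene")["pixels"][130:270,150:290]
cv2.imwrite("pics/c8.png",np.hstack([cv2.resize(s,(375,375)),cv2.resize(im["pixels"][:,:], (425,319)).copy() if 0 else cv2.copyMakeBorder(cv2.resize(im["pixels"],(425,319)),0,56,0,0,0)]))
E
```

```text
17.475 [ 441.7 -224.3  214.2] yaw -25.38213444567088 cam [ 476.86416956 -149.70600428  357.328076  ]
handle ((442.8437194824219, -222.13104248046875), (71.553466796875, 16.282123565673828), 64.61531829833984) 122.17978729479026
plug ((442.57733154296875, -224.28726196289062), 30.00860023498535) 37.29436181023908
```

View pics/c8.png

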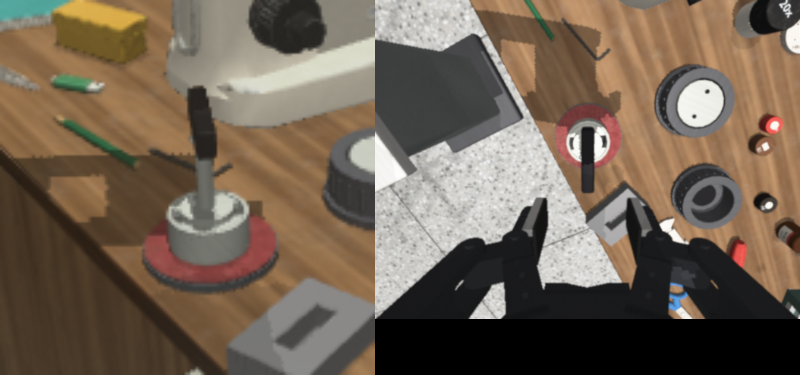

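The plug stands centred on the pad, with the puller upright across the slot and clear of the gripper. The mould bore at (707,197) is empty.

```bash
python3 -c "
from plant import *
print(finish_job())"
```

```text
the job is handed in; nothing more can be done
None
```

The slotted plug is out of its mould and stands within about 1 mm of the pad's centre, with the puller upright and locked in it at about 86°; I handed the job in at about 17.5 s of the 51 s allowed, and no verdict came back.

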